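# Refit the gas hob's knob and hold it pressed in

### The job

Get the portable gas hob ready to light: first slide the barrel bolt of the gas cartridge hatch fully home into its keeper. Then pick up the loose knob from the counter, turn it so that its bore matches the bare D-shaft on the hob, push it fully onto the shaft, and press it all the way in against the valve's spring; finish while still holding it pressed in with the gripper, as one does to light the flame. Leave the bolt shut, and leave the other things on the counter and the pot where they are.

Things in the scene. Friction and masses are not known exactly. Their poses are not given: they have to be found in the camera images.
- knob: Loose black cooker knob standing upright on the counter, 40 g. Round skirt 44 mm wide, 16 mm high; on it a grip bar 40 mm long (x), 14 mm wide (y), 18 mm high: 34 mm in all. A pointed nose ends the bar at +x. Origin: centre of the underside, on the axis; z up. D-shaped bore in the underside, 16 mm deep: radius 6.8 mm, flat 3.8 mm from the axis on the nose's side (+x).
- knob_nose (a point): Tip of the pointed nose of the loose knob: 27 mm from its axis along its +x, beyond the skirt, 25 mm above its underside. The knob goes onto the shaft only with the nose over the shaft's flat.
- spindle_tip (a point): Top centre, on the round part's axis, of the bare upright brass D-shaft on the front strip of the hob's deck. 12 mm in diameter, one flat 3 mm from the axis, tip bevelled 1.5 mm; stands 26 mm above the deck. x points out through the flat, z up. It does not turn, only presses straight down. A knob fully on has its underside 16 mm below this point, 10 mm above the deck.
- spindle (a joint): How far the D-shaft is pressed in, m: 0 = out, 0.006 = all the way in (a stop). The spring needs about 5 N to start and about 10 N at the stop; it springs back when let go.
- bolt (a joint): Position of the barrel bolt of the cartridge hatch, m: 0 = fully open, 0.05 = fully home in its keeper. It stays where it is left (about 2 N friction) and slides along the x axis of bolt_grip, away from the robot.
- bolt_grip (a point): Centre of the top of the upright round steel post, 12 mm in diameter, by which the barrel bolt is slid; moves with the bolt. The post's top is 52 mm above the hob's deck; straps and keeper rise 24 mm above the deck and reach 16 mm to each side of the bolt. x: direction in which the bolt closes, y to its left, z up (the hob's axes).
- keeper (a point): Middle of the dark keeper strap, 22 mm long, on the hob's deck, into which the end of the bolt slides; 14 mm above the deck.
- hob: White two-burner gas hob, 420 (x) by 400 mm (y), deck 70 mm high, grates 25 mm higher; fixed. Origin: centre of underside, -x to the robot. Two valves 65 mm behind its front edge, at y -120 and +10 mm: one is the bare D-shaft, the other carries a fixed knob like the loose one, 44 mm above the deck; which is which varies. Cartridge hatch with bolt: front left, y +125 mm.
- pot: Bystander, to be left where it is. Origin: centre of its underside. Low open steel pot, 170 mm in diameter, 60 mm high, standing on the hob's large rear burner, 95 mm above the counter.
- mug: Bystander, to be left where it is. Origin: centre of its underside. White mug, 80 mm in diameter, 90 mm high, with a handle, on the counter left of the hob.
- shaker: Bystander, to be left where it is. Origin: centre of its underside. Blue glazed salt shaker, 42 mm in diameter, 72 mm high, on the counter nearer the robot.
- jar: Bystander, to be left where it is. Origin: centre of its underside. Amber glass spice jar, 56 mm in diameter, 85 mm high, right of the hob, beyond the loose knob.
- matchbox: Bystander, to be left where it is. Origin: centre of its underside. Cardboard matchbox, 53 by 36 by 15 mm, on the counter in front of the hob.
- spoon: Bystander, to be left where it is. Origin: in the handle's length, on its underside. Wooden spoon, 220 mm long, lying right of the loose knob.
- oil: Bystander, to be left where it is. Origin: centre of its underside. Green glass oil bottle, 64 mm in diameter, 190 mm high, left of the hob, beyond the mug.
Things that resemble listed ones, but are neither listed nor needed, are in the scene too. Leave any green or red look-alike of the knob alone.

How it is judged:
On the way, in this order (a step that is already met when the one before it is completed fails the run):
1. the hatch bolt is slid home into its keeper (value of joint bolt above 0.044 m), for 0.2 s.
2. the knob is pushed fully onto the D-shaft, its bore matching the flat (z of knob in the frame of spindle_tip below -0.0125 m and horizontal distance between knob and spindle_tip below 0.004 m and angle between the x axis of knob and the x axis of spindle_tip, either way round below 0.25 rad and angle between knob's own z axis and vertical below 0.12 rad and value of joint bolt above 0.044 m), for 0.2 s.
At the end, for the whole second after the job is handed in: Bolt at least 44 of 50 mm closed; knob on the D-shaft (underside 12.5 mm or more below the shaft tip, axes within 4 mm and 0.25 rad, tilt under 0.12 rad); shaft pressed in at least 4.2 of 6 mm, fingers still on the knob (over 3 N), through the last second (all of step 2 and value of joint spindle above 0.0042 m and contact force between the fingers and knob above 3 N); the arm keeps its last pose, push and grip.
It fails at once if the pot or another thing standing on the counter is pushed away (moved more than 30 mm) (distance of any of pot, mug, shaker, jar, matchbox, spoon, oil from where it was at the start of the episode above 0.03 m).
It also fails if it takes over 53 s, if anything falls off the work surface, if the arm or the gripper's body presses on something with over 40 N, if the wrist force passes 120 N, or if a joint passes its speed limit or range.

### The arm

A 6-joint arm with a two-finger parallel gripper is mounted at the origin on the work surface. World frame = base frame: x ahead of the robot, y to its left, z up, the work surface at z = 0. Lengths are in m, angles in rad, forces in N, time in s.
With the tool pointing down it reaches from about 0.25 to 0.8 m from the base axis. Payload 3.9 kg.
Tool frame: the origin (TCP) lies at the centre of the arm's flange, where the gripper is bolted on; the fingertips stand 173 mm ahead of it and the grasp point (between the pads) lies 155 mm ahead of it; z points along the fingers, y is the direction in which the jaws open and shut (so a half turn about z gives the same grasp; the last joint's range is limited). The gripper opens to 85 mm and grips with 20 to 120 N. Pads are 22 mm wide; open, the fingers measure 114 mm over their backs; the gripper's body (76 mm by 85 mm) begins 54 mm behind the grasp point. The pads swing forward as they close: fully open they stand 13 mm farther back than shut.
Start: joints at [-1.299, 0.26, -0.138, 1.173, 0, 1.571], TCP at [0.141, -0.506, 0.405] pointing down, gripper open.
Joint ranges: [-2.78, 2.78], [-0.83, 1.72], [-1.28, 1.37], [-1.9, 2.12], [-1.57, 1.48], [-3.14, 3.14]. Speed limits (rad/s): [2.57, 2.57, 3.14, 3.14, 3.14, 3.14].

### API

Orientations are given as a unit quaternion [w, x, y, z].
In Python, from rig import * gives the robot as it stands. The module is installed in compiled form; this text tells all that it offers.
- The arm moves only by the shell command python3 -m crank 'ROWS' [OPENING] [FORCE]. ROWS is JSON, a list of rows, each a list of 6 numbers: the shift along the tool's x, y, z scaled (see below), then the turn, a rotation vector about the tool's x, y, z scaled (see below). A call has 1 to 5 rows; each row shifts and turns the pose as measured when the row begins, along the tool's axes as they then stand; what a row does not reach is not made up. The controller multiplies each number of a shift by 0.05 m and each number of a turn by 8 degrees. A row lasts 1/10 s, in which the tool goes at most 50 mm and 8.59 degrees, less where a joint would pass 70% of its speed; a pose out of reach is approached as far as the arm can. A call with a number of a shift or a turn outside -1 to 1 is refused whole. A call with a gripper value outside its range is refused whole. OPENING is the opening, from 0 (shut) to 1 (fully open), set as the call begins (- or left out, the last holds). The fingers move at their own pace and stop on an object; FORCE is the grip in N (left out, the last holds). Time passes only in rows, so rows that do not move let the fingers close. It gives the time, the measured TCP pose, the force and the opening at its end, in the units of the state.
- sense(): the state, without advancing time (a new reading comes with each control period).
- grab_frame(name): name is "scene" or "top"; returns the picture (420x560x3 uint8, blue, green, red); there is no depth.
- get_calibration(name): a dict with "fx", "fy", "cx", "cy" (pixels), "dist_coeffs" ([k1, k2, p1, p2, k3] as OpenCV has them; the pictures are not rectified), "world_from_camera" (4x4, takes a point from camera to world coordinates). Camera axes: x right, y down, z forward; pixel columns grow to the right and rows downward; lengths in m; the calibration is good to about 2 mm. A picture is of the moment at which its call begins. get_calibration takes no time and is no camera call.
- finish_job(): hands the job in, once; it reports no verdict.
The state is a dict: "time_s": time; "joints": joint angles; "qd": joint speeds; "joint_efforts": joint torques, N m; "eef_pos": TCP position; "tcp_rot": TCP orientation; "contact_force": force on the tool from outside, world axes, zero at the start; "wrist_torque": the same for the moment, N m; "opening": finger opening in m.
Only numpy, scipy, OpenCV 4.12 (cv2) and the standard library are available. Lean on these libraries where they do the work, as an engineer would, in place of code of your own. Each camera call takes 0.05 s, during which the arm holds its last target. There are 200 camera calls.

## Working session

There is one attempt and no reset: what is moved stays moved. The work goes in short steps, Python scripts to look and compute and a shell command to move; the robot and the scene stay as the last step left them, time stands still between calls to the robot, and variables do not carry over. Pictures are saved under pics/ and viewed, about 8 in all and at most 12, crops included, and the job is handed in when it is done.

```bash
mkdir -p pics
cat > h.py <<'E'
from rig import *
import numpy as np, cv2
from scipy.spatial.transform import Rotation as R
def cal(n):
    c=get_calibration(n); K=np.array([[c["fx"],0,c["cx"]],[0,c["fy"],c["cy"]],[0,0,1.]])
    return K,np.array(c["dist_coeffs"],float),np.array(c["world_from_camera"])
def ray(n,u,v,z):
    K,d,T=cal(n); p=cv2.undistortPoints(np.array([[[u,v]]],float),K,d)[0,0]
    r=T[:3,:3]@[p[0],p[1],1]; o=T[:3,3]; return o+r*(z-o[2])/r[2]
def proj(n,P):
    K,d,T=cal(n); W=np.linalg.inv(T); return cv2.projectPoints(np.atleast_2d(P).astype(float),cv2.Rodrigues(W[:3,:3])[0],W[:3,3],K,d)[0][:,0]
def rot(s):
    q=s["tcp_rot"]; return R.from_quat([q[1],q[2],q[3],q[0]]).as_matrix()
E
python3 - <<'E'
from h import *
for n in("scene","top"):
    im=grab_frame(n); cv2.imwrite(f"pics/{n}0.png",im); K,d,T=cal(n); print(n,K[0,0],T.round(3).tolist())
s=sense(); print(s["eef_pos"],rot(s).round(3),s["opening"],s["time_s"])
E
```

```text
scene 461.9002189274072 [[0.338, 0.572, -0.748, 1.512], [0.941, -0.224, 0.253, -0.355], [-0.023, -0.789, -0.614, 0.864], [0.0, 0.0, 0.0, 1.0]]
top 400.5084298035209 [[-0.04, -0.976, 0.216, 0.368], [-0.999, 0.039, -0.007, -0.008], [-0.002, -0.216, -0.976, 1.125], [0.0, 0.0, 0.0, 1.0]]
[ 0.14088241 -0.50542407  0.40394539] [[ 0.963  0.269 -0.001]
 [ 0.269 -0.963  0.002]
 [-0.    -0.002 -1.   ]] 0.08555095647768789 0.1
```

View pics/scene0.png

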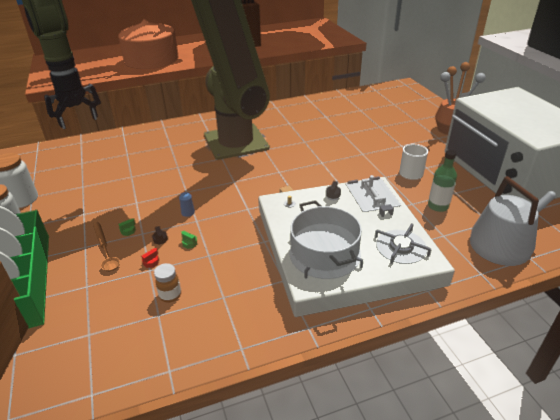

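View pics/top0.png

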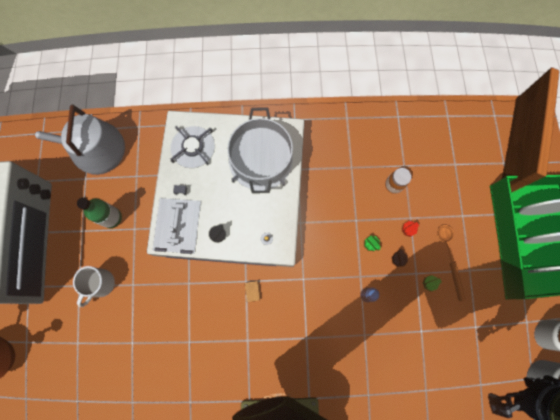

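The top view shows the loose black knob at about (400,258), the D-shaft at (267,238), the fixed knob at (219,232) and the bolt hatch around (177,222). I'll zoom in on these.

Run:
```python
from h import *
t=cv2.imread("pics/top0.png"); s=cv2.imread("pics/scene0.png")
def c(im,x,y,w,h,W,H): return cv2.resize(im[y:y+h,x:x+w],(W,H),interpolation=cv2.INTER_CUBIC)
a=c(t,375,235,50,37,400,296); b=c(t,245,220,50,37,400,296); d=c(t,145,180,100,74,400,296); e=c(s,270,170,130,96,400,296)
cv2.imwrite("pics/z0.png",np.vstack([np.hstack([a,b]),np.hstack([d,e])]))
for p,z in(((400,258),.03),((267,238),.096),((219,232),.1),((177,225),.08)): print(p,ray("top",*p,z).round(4))
for p in((150,253),(295,264),(303,121),(168,112)): print(ray("top",*p,.07).round(3))
```

```text
(400, 258) [ 0.4628 -0.351   0.03  ]
(267, 238) [0.5243 0.0129 0.096 ]
(219, 232) [0.5443 0.137  0.1   ]
(177, 225) [0.571  0.2527 0.08  ]
[0.499 0.328 0.07 ]
[ 0.456 -0.058  0.07 ]
[ 0.861 -0.101  0.07 ]
[0.908 0.289 0.07 ]
```

View pics/z0.png

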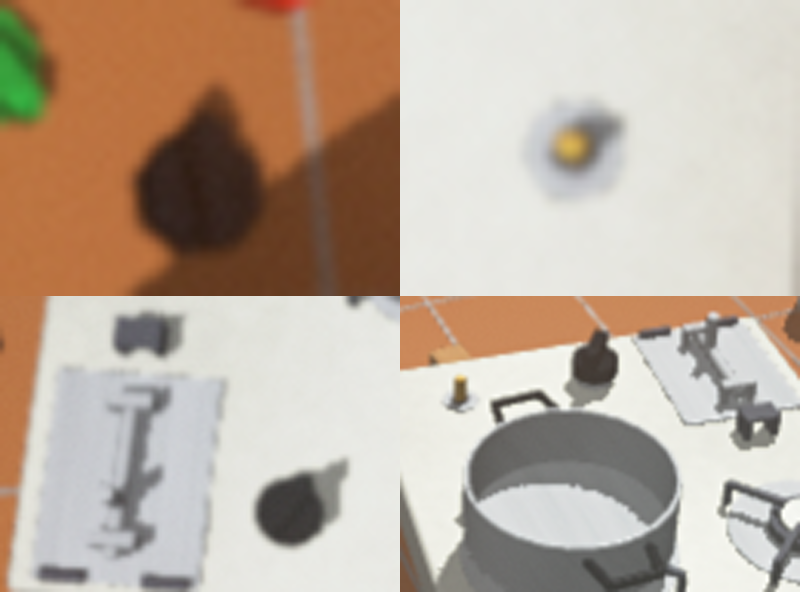

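Run:
```python
from h import *
for n in("scene","top"):
    a=np.mean([grab_frame(n).astype(float) for _ in range(8)],0); np.save(f"{n}.npy",a)
t=np.load("top.npy");s=np.load("scene.npy")
ks=proj("scene",[.463,-.351,.02])[0]; print("knob in scene",ks, "shaft", proj("scene",[.5243,.0129,.09])[0],"post",proj("scene",ray("top",169,242,.122))[0],ray("top",169,242,.122))
def c(im,cx,cy,w,h,W,H,i=cv2.INTER_CUBIC):
    x=int(cx-w/2);y=int(cy-h/2); print(x,y,W/w); return cv2.resize(np.clip(im[y:y+h,x:x+w]*1.0,0,255).astype(np.uint8),(W,H),interpolation=i)
def g(im): return np.clip((im/255)**.6*255,0,255)
row1=np.hstack([c(g(t),400,257,30,33,270,297),c(t,267,238,20,22,270,297),c(t,174,232,30,33,260,297)])
row2=np.hstack([c(g(s),*ks,30,33,270,297),c(s,290,200,20,22,270,297),c(s,374,188,40,46,260,297)])
cv2.imwrite("pics/z1.png",np.vstack([row1,row2]))
```

```text
knob in scene [159.49996702 234.04929504] shaft [287.36903091 198.06042708] post [366.20758875 169.91995579] [0.51952785 0.26250119 0.122     ]
385 240 9.0
257 227 13.5
159 215 8.666666666666666
144 217 9.0
280 189 13.5
354 165 6.5
```

View pics/z1.png

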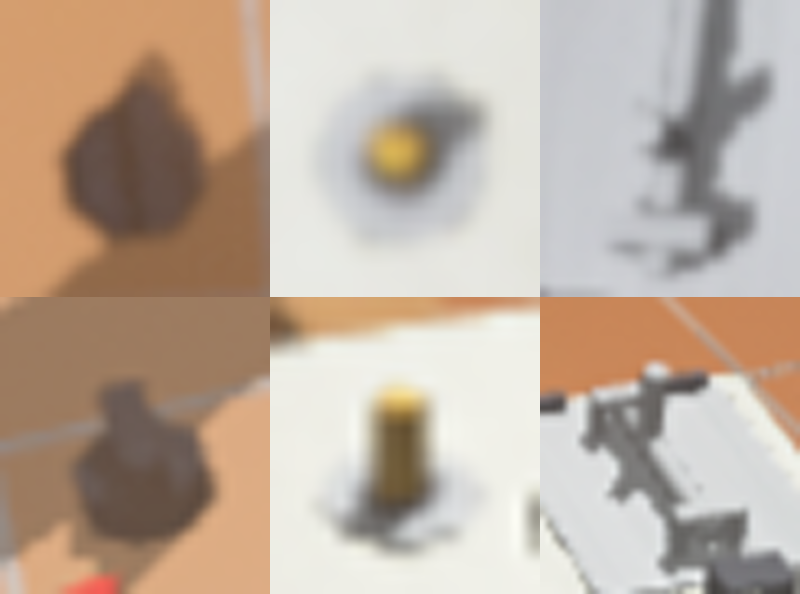

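Run:
```python
from h import *
t=np.load("top.npy");s=np.load("scene.npy")
yaw=np.arctan2(-.043,.386)
Rz=R.from_euler('z',yaw).as_matrix(); O=np.array([.681,.1145,0])
H=lambda x,y,z:O+Rz@[x,y,z]
def crop(n,im,x,y,w,h,k):
    o=cv2.resize(im[y:y+h,x:x+w].clip(0,255).astype(np.uint8),(w*k,h*k),interpolation=cv2.INTER_CUBIC)
    for i,xh in enumerate(np.arange(-.19,-.05,.02)):
        col=[(0,0,255),(0,160,0),(255,0,0),(0,160,255),(255,0,255),(160,160,0),(0,0,0)][i%7]
        p=[tuple(int(v) for v in (proj(n,H(xh,.125,z))[0]+.5-[x,y])*k) for z in(.094,.122)]
        cv2.line(o,*p,col,1); cv2.circle(o,p[1],2,col,-1)
    return o
a=crop("top",t,150,185,40,60,10); b=crop("scene",s,345,160,40,60,10)
cv2.imwrite("pics/z2.png",np.hstack([a,b]))
```

```text
(no output)
```

View pics/z2.png

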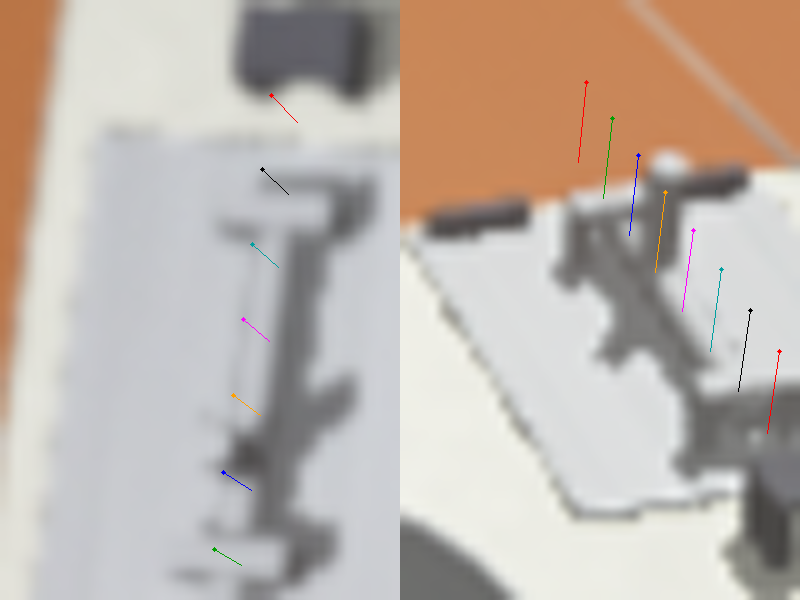

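Run:
```python
from h import *
print(ray("top",171.2,228.1,.122),ray("scene",371.2,176,.122))
yaw=np.arctan2(-.043,.386);Rz=R.from_euler('z',yaw).as_matrix(); O=np.array([.681,.1145,0])
for p in (ray("top",171.2,228.1,.122),ray("scene",371.2,176,.122)): print("hob", (Rz.T@(p-O)).round(4))
# brass mask sub-pixel
for n,u,v in(("top",267,238),("scene",289,199)):
    im=np.load(n+".npy"); w=im[v-9:v+10,u-7:u+8]; m=np.clip((w[:,:,2]-w[:,:,0]-15),0,None)
    print(n); print(m.astype(int))
    yy,xx=np.mgrid[v-9:v+10,u-7:u+8]; print((m*xx).sum()/m.sum(),(m*yy).sum()/m.sum())
for n in("top","scene"):
    print(n,proj(n,[.524,.0125,.096]),proj(n,[.53,.0125,.096]),proj(n,[.524,.0185,.096]),proj(n,[.524,.0125,.07]))
# washer centroid in top: view green channel
im=np.load("top.npy"); print(im[228:249,257:279,1].astype(int))
```

```text
[0.55531746 0.25727863 0.122     ] [0.55329256 0.26036691 0.122     ]
hob [-0.1407  0.128   0.122 ]
hob [-0.1431  0.1308  0.122 ]
top
[[  0   0   0   0   0   0   0   0   0   0   0   0   0   0   0]
 [  0   0   0   0   0   0   0   0   0   0   0   0   0   0   0]
 [  0   0   0   0   0   0   0   0   0   0   0   0   0   0   0]
 [  0   0   0   0   0   0   0   0   0   0   0   0   0   0   0]
 [  0   0   0   0   0   0   0   0   0   0   0   0   0   0   0]
 [  0   0   0   0   0   0   0   0   0   0   0   0   0   0   0]
 [  0   0   0   0   0   0   0   0   0   0   0   0   0   0   0]
 [  0   0   0   0   8  38  48  36   9   0   0   0   0   0   0]
 [  0   0   0   0  38  89 100  83  37   0   0   0   0   0   0]
 [  0   0   0   0  40  98 110  92  42   0   0   0   0   0   0]
 [  0   0   0   0  15  64  80  62  21   0   0   0   0   0   0]
 [  0   0   0   0   0  10  22  16   0   0   0   0   0   0   0]
 [  0   0   0   0   0   0   0   0   0   0   0   0   0   0   0]
 [  0   0   0   0   0   0   0   0   0   0   0   0   0   0   0]
 [  0   0   0   0   0   0   0   0   0   0   0   0   0   0   0]
 [  0   0   0   0   0
[... 2729 characters left out ...]
6 164 187 198 203 213 225 229
  229 229 229 228]
 [232 232 232 230 222 212 205 198 190 182 183 190 198 199 203 219 227 229
  229 229 228 227]
 [232 232 233 232 228 219 208 202 200 197 198 201 203 202 212 225 229 229
  228 228 227 227]
 [232 233 233 233 231 226 212 202 204 204 207 213 217 218 226 229 229 229
  228 227 226 226]
 [233 233 234 234 233 230 224 219 220 219 221 225 227 229 230 230 229 229
  228 227 225 225]
 [233 233 234 234 234 233 231 229 229 229 228 229 230 231 230 231 230 229
  228 227 226 226]
 [233 233 233 233 233 233 232 231 231 230 230 229 229 230 231 231 230 229
  229 228 228 227]
 [233 233 233 233 232 233 232 231 231 231 230 229 229 229 230 231 230 230
  229 228 228 227]]
```

```bash
cat > goto.py <<'E'
import sys
from h import *
x,y,z,yaw=map(float,sys.argv[1:5])
s=sense(); M=rot(s); d=M.T@(np.array([x,y,z])-s["eef_pos"])
T=R.from_euler('z',np.radians(yaw)).as_matrix()@np.diag([1,-1,-1.])
w=np.degrees(R.from_matrix(M.T@T).as_rotvec())/8
print("t",round(s["time_s"],2),"pos",np.round(s["eef_pos"],4),"yaw",np.degrees(np.arctan2(M[1,0],M[0,0])).round(1),"F",np.round(s["contact_force"],1),"open",round(s["opening"],4),"j",np.round(s["joints"],2))
print("units shift",(d/.05).round(2),"turn",w.round(2))
E
python3 -m crank '[[0.6,-0.7,0,0,0,1],[0.6,-0.7,0,0,0,1],[0.6,-0.7,0,0,0,0.75]]' 0.6 30; python3 goto.py .535 .262 .40 -6.4
```

```text
time_s: 1.2
eef_pos: [0.2157, -0.3931, 0.4038]
tcp_rot: [0.002, 0.998, -0.067, 0.0]
contact_force: [2.7, -1.1, -0.1]
opening: 0.0509
t 1.2 pos [ 0.2157 -0.3931  0.4038] yaw -7.7 F [ 2.7 -1.1 -0.1] open 0.0509 j [-1.07  0.13 -0.31  1.13 -0.    2.21]
units shift [  4.58 -13.84   0.04] turn [ 0.02 -0.   -0.16]
```

```bash
for i in 1 2 3; do python3 -m crank '[[0,0,0,0,0,-1],[0,0,0,0,0,-1],[0,0,0,0,0,-1],[0,0,0,0,0,-1],[0,0,0,0,0,-1]]' >/dev/null; done; python3 goto.py .535 .262 .40 173.6
```

```text
t 2.7 pos [ 0.2192 -0.3867  0.4054] yaw 117.6 F [ 0.3  0.3 -0.8] open 0.0514 j [-1.06  0.12 -0.32  1.13  0.    0.03]
units shift [ 8.57 11.61  0.08] turn [-0.01  0.03 -7.  ]
```

```bash
python3 -m crank '[[0.59,0.8,0,0,0,-1],[0.48,0.88,0,0,0,-1],[0.35,0.93,0,0,0,-1],[0.21,0.97,0,0,0,-1],[0.08,0.99,0,0,0,-1]]' >/dev/null; python3 goto.py .535 .262 .40 173.6;  python3 -m crank '[[-0.05,0.95,0,0,0,-1],[-0.2,0.95,0,0,0,-1],[-0.25,0.95,0,0,0,0],[-0.25,0.95,0,0,0,0],[-0.25,0.95,0,0,0,0]]' >/dev/null; python3 goto.py .535 .262 .40 173.6
```

```text
t 3.2 pos [ 0.3274 -0.1631  0.4051] yaw 158.4 F [0.8 0.7 1.6] open 0.0511 j [-0.46 -0.02 -0.47  1.11 -0.01 -0.08]
units shift [-0.73  9.43  0.05] turn [-0.05  0.07 -1.9 ]
t 3.7 pos [0.4179 0.0693 0.4056] yaw 175.2 F [ 1.7 -1.  -0. ] open 0.0511 j [ 0.17  0.08 -0.36  1.12 -0.01  0.25]
units shift [-2.01  4.04  0.1 ] turn [-0.07  0.11  0.2 ]
```

```bash
python3 -m crank '[[-0.6,0.75,0,0,0,0],[-0.6,0.75,0,0,0,0],[-0.6,0.75,0,0,0,0],[-0.5,0.85,0,0,0,0],[0,0.7,0,0,0,0]]' >/dev/null; python3 goto.py .554 .2588 .275 173.6
```

```text
t 4.2 pos [0.5509 0.2593 0.4056] yaw 175.5 F [-0.1 -0.5 -0.4] open 0.0511 j [ 0.44  0.4   0.07  1.23 -0.02  0.52]
units shift [-0.01  0.02  2.61] turn [-0.06  0.14  0.24]
```

```bash
python3 -m crank '[[0,0,0.8,-0.06,0.14,0.24],[0,0,0.8,0,0,0],[0,0,0.7,0,0,0],[0,0,0.1,0,0,0]]' >/dev/null; python3 goto.py .554 .2588 .275 173.6
python3 - <<'E'
from h import *
t=grab_frame("top");s=grab_frame("scene")
c=lambda im,x,y:cv2.resize(im[y:y+60,x:x+60],(400,400),interpolation=cv2.INTER_CUBIC)
cv2.imwrite("pics/b1.png",np.hstack([c(t,145,190),c(s,340,140)]))
E
```

```text
t 4.6 pos [0.5548 0.2669 0.2831] yaw 174.0 F [-2.   0.1  0. ] open 0.0514 j [ 0.45  0.48 -0.13  0.96  0.    0.55]
units shift [ 0.   -0.16  0.16] turn [0.04 0.04 0.05]
```

View pics/b1.png

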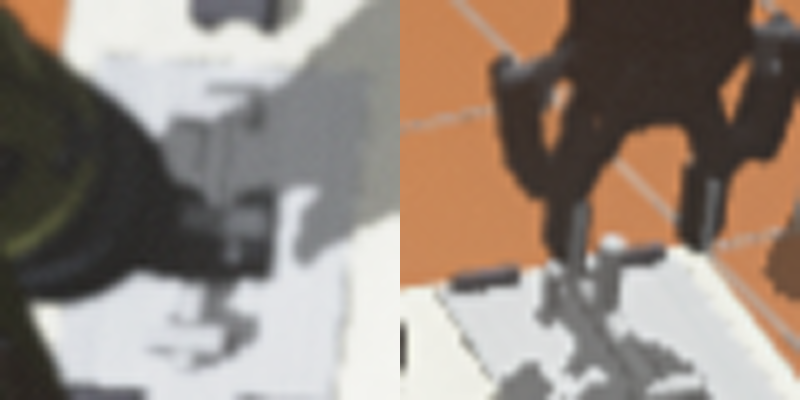

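The post top, at (612,245) in the crop, is between the two fingertips, so I lower the last bit and close.

```bash
python3 -m crank '[[0,-0.16,0.18,0.04,0.04,0],[0,0,0.02,0,0,0]]' >/dev/null; python3 goto.py .554 .2588 .275 173.6; python3 -m crank '[[0,0,0,0,0,0],[0,0,0,0,0,0],[0,0,0,0,0,0],[0,0,0,0,0,0],[0,0,0,0,0,0]]' 0 30 >/dev/null; python3 goto.py .554 .2588 .275 173.6
```

```text
t 4.9 pos [0.5569 0.2593 0.2801] yaw 173.9 F [-0.4  0.  -0.3] open 0.0512 j [ 0.44  0.48 -0.14  0.94 -0.    0.54]
units shift [ 0.06 -0.02  0.1 ] turn [0.04 0.07 0.04]
t 5.4 pos [0.5581 0.2584 0.2839] yaw 173.8 F [ 0.3 -0.3 -2.5] open 0.0101 j [ 0.43  0.47 -0.13  0.94 -0.    0.54]
units shift [ 0.09 -0.    0.18] turn [0.06 0.11 0.03]
```

```bash
python3 -m crank '[[-0.3,0,0,0,0,0],[-0.3,0,0,0,0,0],[-0.3,0,0,0,0,0]]'; python3 -m crank '[[-0.3,0,0,0,0,0],[-0.2,0,0,0,0,0],[-0.15,0,0,0,0,0]]';python3 goto.py .607 .253 .275 173.6
```

```text
time_s: 5.7
eef_pos: [0.5995, 0.2539, 0.2838]
tcp_rot: [0.003, 0.052, 0.999, 0.003]
contact_force: [-3.7, -0.2, 1.0]
opening: 0.01
time_s: 6.0
eef_pos: [0.6164, 0.2516, 0.2831]
tcp_rot: [-0.022, 0.05, 0.998, 0.006]
contact_force: [-13.4, 0.8, 9.0]
opening: 0.0101
t 6.0 pos [0.6164 0.2516 0.2831] yaw 174.3 F [-13.4   0.8   9. ] open 0.0101 j [0.38 0.58 0.05 1.08 0.03 0.48]
units shift [0.18 0.01 0.17] turn [ 0.06 -0.32  0.08]
```

```bash
python3 -m crank '[[0,0,0,0,0,0],[0,0,0,0,0,0],[0,0,0,0,0,0],[0,0,0,0,0,0]]' 0.7 ; python3 -m crank '[[0,0,-0.8,0,-0.3,0],[0,0,-0.8,0,0,0],[0.5,-0.3,-0.8,0,0,0],[0.9,-0.4,0,0,0,0],[0.9,-0.4,0,0,0,0]]' >/dev/null; python3 goto.py .34 .03 .40 173.6
```

```text
time_s: 6.4
eef_pos: [0.6163, 0.2525, 0.2839]
tcp_rot: [-0.022, 0.049, 0.999, 0.006]
contact_force: [0.1, -0.4, -0.2]
opening: 0.06
t 6.9 pos [0.5026 0.2086 0.4052] yaw 174.2 F [-0.1 -0.5  0.1] open 0.06 j [ 0.39  0.29 -0.1   1.17  0.01  0.49]
units shift [ 2.88 -3.88  0.04] turn [0.09 0.05 0.08]
```

```bash
python3 -m crank '[[0.95,0.15,0,0,0,0],[0.95,0.15,0,0,0,0],[0.95,0.15,0,0,0,0],[0.9,0.1,0,0,0,0],[0.6,0,0,0,0,0]]' >/dev/null; python3 goto.py .34 .03 .40 173.6
python3 - <<'E'
from h import *
for n in("scene","top"):
    a=np.mean([grab_frame(n).astype(float) for _ in range(6)],0); np.save(f"{n}.npy",a)
t=np.load("top.npy");s=np.load("scene.npy")
def c(im,x,y,w,h,W,H,g=1):
    return cv2.resize(np.clip((im[y:y+h,x:x+w]/255)**g*255,0,255).astype(np.uint8),(W,H),interpolation=cv2.INTER_CUBIC)
cv2.imwrite("pics/k1.png",np.vstack([np.hstack([c(t,385,240,30,30,300,300,.5),c(t,257,227,20,20,300,300),c(t,150,190,40,60,200,300)]),np.hstack([c(s,144,220,30,30,300,300,.5),c(s,278,188,20,20,300,300),c(s,345,160,40,60,200,300)])]))
E
```

```text
t 7.4 pos [0.2814 0.256  0.4058] yaw 173.7 F [0.9 0.8 0.9] open 0.0596 j [ 0.74 -0.   -0.45  1.1   0.    0.85]
units shift [-1.66 -4.37  0.06] turn [0.14 0.11 0.02]
```

View pics/k1.png

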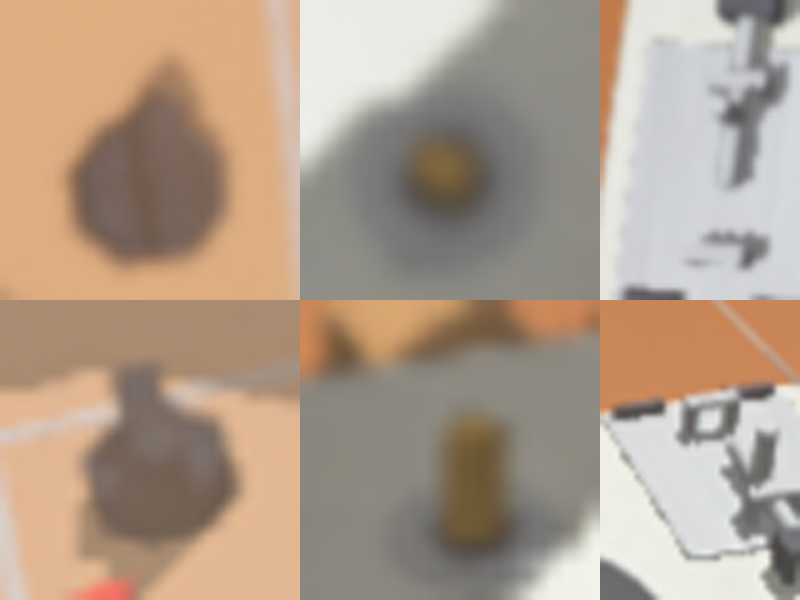

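The bolt now reaches its keeper and the post has moved along with it. Next I fit silhouette models for the knob and shaft in both views.

```bash
cat > fit.py <<'E'
from h import *
from scipy.optimize import minimize
SS=8
def render(n,pieces,win):
    x,y,w,h=win; m=np.zeros((h*SS,w*SS),np.uint8)
    for P in pieces:
        q=((proj(n,P)+.5-[x,y])*SS*16).astype(np.int32); cv2.fillConvexPoly(m,cv2.convexHull(q.reshape(-1,1,2)),255,shift=4)
    m=cv2.GaussianBlur(m.astype(np.float32)/255,(0,0),.6*SS); return cv2.resize(m,(w,h),interpolation=cv2.INTER_AREA)
def place(P,x,y,z,a): return P@R.from_euler('z',a).as_matrix().T+[x,y,z]
th=np.linspace(0,2*np.pi,40,endpoint=False)
ring=lambda r,z:np.c_[r*np.cos(th),r*np.sin(th),z+0*th]
skirt=np.vstack([ring(22,0),ring(22,16)])/1000
bar=np.array([[sx*20,sy*7,z] for sx in(-1,1) for sy in(-1,1) for z in(16,34)])/1000.
nose=np.array([[27,0,25],[20,7,16],[20,-7,16],[20,7,34],[20,-7,34]])/1000.
def D(r,f,z):
    p=ring(r,z); p[:,0]=np.minimum(p[:,0],f); return p
def knob(v): return [place(P,v[0],v[1],0,v[2]) for P in(skirt,bar,nose)]
def shaft(v): return [place(np.vstack([D(6,3,0),D(6,3,24.5),D(4.5,1.5,26)])/1000,v[0],v[1],.07,v[2])]
def run(model,feats,x0,angs,s):
    res=[]
    def cost(v,a,full=False):
        e=0
        for i,(n,win,f) in enumerate(feats):
            m=render(n,model([x0[0]+v[0]*.001+v[2+2*i]*.001,x0[1]+v[1]*.001+v[3+2*i]*.001,a]),win)
            A=np.c_[m.ravel(),np.ones(m.size)]; r=f.ravel()-A@np.linalg.lstsq(A,f.ravel(),rcond=None)[0]; e+=(r@r)/((f-f.mean())**2).sum()
        return e+.0005*(np.array(v[2:])**2).sum()
    for a in angs:
        o=minimize(lambda v:cost(v,a),np.zeros(6),method="Powell",options=dict(maxiter=3,xtol=.05,ftol=1e-4)); res.append((o.fun,a,o.x))
    res.sort(key=lambda t:t[0])
    for e,a,v in res[:s]: print(round(e,4),np.degrees(a).round(),v.round(1),np.round([x0[0]+v[0]/1000,x0[1]+v[1]/1000],4))
F={n:np.load(n+".npy") for n in("top","scene")}
sub=lambda n,w:F[n][w[1]:w[1]+w[3],w[0]:w[0]+w[2]]
A=np.radians(np.arange(0,360,15))
wt=(387,243,26,26);ws=(149,222,22,24)
print("KNOB");k=sub("top",wt);print(k[::3,::2,2].astype(int));k2=sub("scene",ws)
d=lambda c:np.clip((130-c[:,:,2])/60,0,1)
run(knob,[("top",wt,d(k)),("scene",ws,d(k2))],[.463,-.351],A,8)
wt=(259,229,16,17);ws=(281,192,15,16)
print("SHAFT"); g=lambda c:(c[:,:,2]-c[:,:,0])/np.maximum(c[:,:,2],30)
f=lambda c:np.clip(g(c)/.45,0,1)
run(shaft,[("top",wt,f(sub("top",wt))),("scene",ws,f(sub("scene",ws)))],[.524,.0125],A,10)
E
time python3 fit.py
```

```text
KNOB
[[195 195 194 194 194 194 193 193 193 192 192 192 189]
 [194 194 194 194 194 194 183 135 160 191 192 192 191]
 [194 194 194 194 194 178  94  81 107 169 191 192 191]
 [194 194 194 185 121  67  58  63  74 125 183 191 192]
 [194 194 184  93  55  56  54  60  61  67 128 189 191]
 [194 193 144  51  54  55  51  56  59  59 108 189 191]
 [194 193 165  56  54  55  51  56  58  59 126 190 192]
 [194 194 190 149  77  52  51  56  67 124 187 193 192]
 [193 193 193 194 187 167 179 182 187 193 192 193 192]]Traceback (most recent call last):
  File "fit.py", line 37, in <module>
    run(knob,[("top",wt,d(k)),("scene",ws,d(k2))],[.463,-.351],A,8)
    ~~~^^^^^^^^^^^^^^^^^^^^^^^^^^^^^^^^^^^^^^^^^^^^^^^^^^^^^^^^^^^^
  File "fit.py", line 28, in run
    o=minimize(lambda v:cost(v,a),np.zeros(6),method="Powell",options=dict(maxiter=3,xtol=.05,ftol=1e-4)); res.append((o.fun,a,o.x))
    res = _minimize_powell(fun, x0, args, callback, bounds, **options)
    fval, x, direc1 = _linesearch_powell(func, x, direc1,
                      ~~~~~~~~~~~~~~~~~~^^^^^^^^^^^^^^^^^
                                      
[... 1030 characters left out ...]
e "fit.py", line 24, in cost
    m=render(n,model([x0[0]+v[0]*.001+v[2+2*i]*.001,x0[1]+v[1]*.001+v[3+2*i]*.001,a]),win)
  File "fit.py", line 7, in render
    q=((proj(n,P)+.5-[x,y])*SS*16).astype(np.int32); cv2.fillConvexPoly(m,cv2.convexHull(q.reshape(-1,1,2)),255,shift=4)
        ~~~~^^^^^
  File "h.py", line 11, in proj
    K,d,T=cal(n); W=np.linalg.inv(T); return cv2.projectPoints(np.atleast_2d(P).astype(float),cv2.Rodrigues(W[:3,:3])[0],W[:3,3],K,d)[0][:,0]
          ~~~^^^
  File "h.py", line 5, in cal
    c=get_calibration(n); K=np.array([[c["fx"],0,c["cx"]],[0,c["fy"],c["cy"]],[0,0,1.]])
ValueError: time passes only in moves, steps and waits

real	0m8.680s
user	0m5.857s
sys	0m0.374s
```

```bash
sed -i 's/^def cal(n):/from functools import lru_cache\n@lru_cache(None)\ndef cal(n):/' h.py
sed -i 's/method="Powell",options/method="Powell",bounds=[(-9,9)]*2+[(-4,4)]*4,options/; s/^d=lambda.*/d=lambda c:np.clip(1-(c[:,:,2]-c[:,:,0]-10)\/50,0,1); print(d(k)[::2,::2].round(1))/' fit.py
time timeout 400 python3 fit.py; ls .; python3 goto.py .463 -.351 .4 90
```

```text
KNOB
[[195 195 194 194 194 194 193 193 193 192 192 192 189]
 [194 194 194 194 194 194 183 135 160 191 192 192 191]
 [194 194 194 194 194 178  94  81 107 169 191 192 191]
 [194 194 194 185 121  67  58  63  74 125 183 191 192]
 [194 194 184  93  55  56  54  60  61  67 128 189 191]
 [194 193 144  51  54  55  51  56  59  59 108 189 191]
 [194 193 165  56  54  55  51  56  58  59 126 190 192]
 [194 194 190 149  77  52  51  56  67 124 187 193 192]
 [193 193 193 194 187 167 179 182 187 193 192 193 192]]
[[0.  0.  0.  0.  0.  0.  0.  0.  0.  0.  0.  0.  0. ]
 [0.  0.  0.  0.  0.  0.  0.  0.  0.  0.  0.  0.  0. ]
 [0.  0.  0.  0.  0.  0.  0.  0.  0.  0.  0.  0.  0. ]
 [0.  0.  0.  0.  0.  0.  0.  0.3 0.  0.  0.  0.  0. ]
 [0.  0.  0.  0.  0.  0.  0.6 0.6 0.2 0.  0.  0.  0. ]
 [0.  0.  0.  0.  0.3 0.6 0.6 0.6 0.5 0.  0.  0.  0. ]
 [0.  0.  0.  0.  0.7 0.7 0.6 0.6 0.6 0.5 0.  0.  0. ]
 [0.  0.  0.  0.7 0.8 0.7 0.6 0.7 0.6 0.6 0.  0.  0. ]
 [0.  0.  0.  0.7 0.8 0.7 0.6 0.7 0.7 0.6 0.  0.  0. ]
 [0.  0.  0.  0.6 0.8 0.8 0.7 0.7 0.7 0.6 0.  0.  0. ]
 [0.  0.  0.  0.  0.7 0.8 0.7 0.7 0.7 0.1 0.  0. 
[... 803 characters left out ...]

0.1752 180.0 [ 1.7  3.9  0.  -0.9 -3.5  2.5] [0.5257 0.0164]
0.177 150.0 [ 1.2  3.9  0.5 -0.6 -2.9  2.3] [0.5252 0.0164]
0.1776 15.0 [ 3.7  3.8 -0.  -0.7 -3.5  1.7] [0.5277 0.0163]
0.1785 330.0 [ 2.9  3.4  0.7 -0.6 -3.   2. ] [0.5269 0.0159]
0.1812 195.0 [ 1.5  3.8  0.2 -1.  -3.6  2.2] [0.5255 0.0163]
0.1859 135.0 [ 1.2  4.3  0.6 -0.7 -3.3  2.1] [0.5252 0.0168]
0.1912 315.0 [ 2.2  3.5  1.4 -0.9 -1.9  2. ] [0.5262 0.016 ]
fit.py
goto.py
h.py
pics
scene.npy
top.npy
t 8.0 pos [0.2845 0.2561 0.4053] yaw 173.6 F [-0.5 -0.1 -0.4] open 0.0598 j [ 0.73  0.   -0.44  1.1   0.    0.84]
units shift [ -4.89 -11.67  -0.03] turn [ 1.800e-01 -1.000e-02  1.045e+01]
real	0m26.234s
user	0m26.344s
sys	0m0.158s
```

```bash
python3 -m crank '[[-0.38,-0.92,0,0.18,0,-0.4],[-0.38,-0.92,0,0,0,-0.4],[-0.38,-0.92,0,0,0,0],[-0.38,-0.92,0,0,0,0],[-0.38,-0.92,0,0,0,0]]' 0.5 30 >/dev/null; python3 -m crank '[[-0.35,-0.93,0,0,0,0],[-0.35,-0.93,0,0,0,0],[-0.35,-0.93,0,0,0,0],[-0.35,-0.93,0,0,0,0],[-0.35,-0.93,0,0,0,0]]' >/dev/null; python3 goto.py .4626 -.3535 .25 180; python3 -c "
from h import *
print(ray('top',266.3,238.45,.07))
print(proj('top',[[.4626,-.3535,0],[.4626+.027,-.3535,.025],[.4846,-.3535,.016],[.4406,-.3535,0]]))"
```

```text
t 9.0 pos [ 0.4666 -0.2088  0.4107] yaw -179.1 F [1.1 0.7 0.1] open 0.0427 j [-0.42  0.22 -0.17  1.15  0.   -0.44]
units shift [ 0.19 -2.87  3.23] turn [-0.04  0.15  0.11]
[0.52715442 0.01531314 0.07      ]
[[397.72393574 259.1134462 ]
 [399.41037735 248.56954095]
 [398.63713249 250.73688671]
 [398.45312406 266.8670541 ]]
```

```bash
python3 -m crank '[[0.05,-0.95,0.1,0,0.15,0.1],[0.05,-0.95,0.1,0,0,0],[0.05,-0.9,0.4,0,0,0],[0,-0.1,0.95,0,0,0],[0,0,0.95,0,0,0]]' >/dev/null; python3 goto.py .4626 -.3535 .195 180
```

```text
t 9.5 pos [ 0.4651 -0.3707  0.2895] yaw 179.5 F [-0.1 -0.1 -0.5] open 0.0429 j [-0.67  0.44 -0.19  0.93 -0.01 -0.66]
units shift [0.08 0.38 1.88] turn [-0.14  0.11 -0.07]
```

```bash
python3 -m crank '[[0.08,0.35,0.2,-0.14,0.11,0],[0,0,0.1,0,0,0]]' >/dev/null; python3 goto.py .4626 -.3535 .195 180
```

```text
t 9.7 pos [ 0.4585 -0.354   0.2659] yaw 179.2 F [0.4 0.1 0.1] open 0.0428 j [-0.66  0.45 -0.24  0.9   0.   -0.64]
units shift [-0.1  -0.    1.42] turn [ 0.06 -0.07 -0.1 ]
```

```bash
python3 -m crank '[[-0.08,0,0.6,0.06,-0.07,-0.1],[0,0,0.5,0,0,0],[0,0,0.3,0,0,0]]' >/dev/null; python3 goto.py .4626 -.3535 .193 180
```

```text
t 10.0 pos [ 0.4645 -0.357   0.1959] yaw -180.0 F [-0.5  0.7  0.1] open 0.0424 j [-0.65  0.52 -0.32  0.72 -0.   -0.66]
units shift [0.04 0.07 0.06] turn [-0.05  0.05  0.  ]
```

```bash
python3 -m crank '[[0.04,0.06,0.06,-0.05,0.05,0]]' >/dev/null; python3 -m crank '[[0,0,0,0,0,0],[0,0,0,0,0,0],[0,0,0,0,0,0],[0,0,0,0,0,0],[0,0,0,0,0,0]]' 0 60; python3 goto.py .4626 -.3535 .193 180
```

```text
time_s: 10.6
eef_pos: [0.4643, -0.3561, 0.1954]
tcp_rot: [0.002, -0.0, 1.0, -0.002]
contact_force: [0.2, 0.1, -0.1]
opening: 0.0126
t 10.6 pos [ 0.4643 -0.3561  0.1954] yaw -180.0 F [ 0.2  0.1 -0.1] open 0.0126 j [-0.65  0.52 -0.32  0.72 -0.   -0.65]
units shift [0.03 0.05 0.05] turn [-0.03  0.02  0.  ]
```

```bash
python3 -m crank '[[0,0,-0.9,0,0,0],[0,0,-0.9,0,0,0],[0,0,-0.9,0,0,0],[0,0,-0.9,0,0,0],[-0.1,0.5,0,0,0,0]]' >/dev/null; python3 goto.py .5277 .0155 .36 173;python3 -m crank '[[-0.16,0.95,0,0,0,0.4],[-0.16,0.95,0,0,0,0.4],[-0.16,0.95,0,0,0,0],[-0.16,0.95,0,0,0,0],[-0.16,0.95,0,0,0,0]]' >/dev/null; python3 goto.py .5277 .0155 .36 173
```

```text
t 11.1 pos [ 0.4681 -0.3317  0.3819] yaw 179.8 F [ 1.1  0.2 -0.1] open 0.0126 j [-0.62  0.35 -0.07  1.15 -0.   -0.61]
units shift [-1.17  6.95  0.41] turn [-0.03  0.02  0.85]
t 11.6 pos [ 0.5296 -0.0953  0.3864] yaw 172.6 F [ 1.3 -0.7 -0.2] open 0.0119 j [-0.18  0.28 -0.15  1.12 -0.01 -0.05]
units shift [0.33 2.2  0.5 ] turn [-0.06  0.11 -0.05]
```

```bash
python3 -m crank '[[0.1,0.8,0.1,0,0.1,0],[0.1,0.8,0.1,0,0,0],[0.05,0.4,0.1,0,0,0]]' >/dev/null; python3 goto.py .5277 .0155 .33 173;python3 - <<'E'
from h import *
t=grab_frame("top");s=grab_frame("scene")
c=lambda im,x,y:cv2.resize(im[y:y+50,x:x+50],(500,500),interpolation=cv2.INTER_CUBIC)
cv2.imwrite("pics/s1.png",c(np.clip((s/255)**.6*255,0,255).astype(np.uint8),262,155))
E
```

```text
t 11.9 pos [0.5315 0.0126 0.3723] yaw 172.8 F [-0.1 -0.5 -0.4] open 0.0123 j [ 0.03  0.28 -0.19  1.09 -0.01  0.15]
units shift [0.09 0.05 0.84] turn [-0.05  0.05 -0.02]
```

View pics/s1.png

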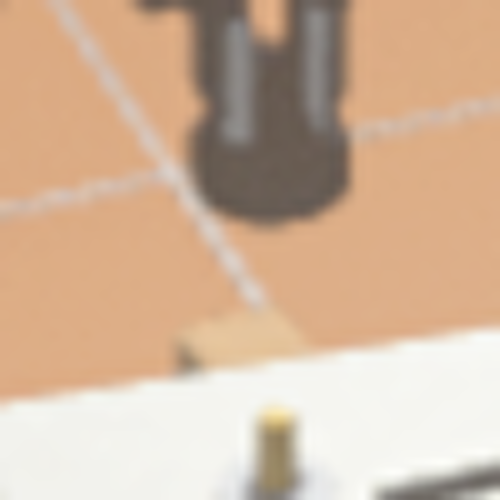

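```bash
python3 - <<'E'
from h import *
from fit0 import * if False else None
E
sed -n '1,/^F=/p' fit.py | sed '$d' > fitlib.py
cat >> fitlib.py <<'E'
def knobz(v,z,a): return [place(P,v[0],v[1],z,a) for P in(skirt,)]
E
python3 - <<'E'
from fitlib import *
s=np.mean([grab_frame("scene").astype(float) for _ in range(4)],0); st=sense()
win=(278,166,23,16); x,y,w,h=win; c=s[y:y+h,x:x+w]; f=np.clip((c[:,:,2].max()-c[:,:,2])/(c[:,:,2].max()-55),0,1)
z=st["eef_pos"][2]-.1954
best=[]
for dx in np.arange(-.012,.0121,.001):
  for dy in np.arange(-.008,.0081,.001):
    v=[st["eef_pos"][0]+dx,st["eef_pos"][1]+dy]
    m=render("scene",knobz(v,z,0),win)
    k=slice(7,None)   # only the lower rows (skirt)
    A=np.c_[m[k].ravel(),np.ones(m[k].size)]; b=f[k].ravel(); r=b-A@np.linalg.lstsq(A,b,rcond=None)[0]; best.append((r@r,dx,dy))
best.sort(); print(st["eef_pos"],z); print(np.round(best[:6],4))
E
```

```text
[0.53165672 0.00874204 0.37231581] 0.17691580998020554
[[ 0.2345 -0.006   0.003 ]
 [ 0.3063 -0.006   0.004 ]
 [ 0.3513 -0.005   0.003 ]
 [ 0.4919 -0.007   0.004 ]
 [ 0.5362 -0.005   0.004 ]
 [ 0.5547 -0.007   0.003 ]]  File "<stdin>", line 2
    from fit0 import * if False else None
                       ^^
SyntaxError: invalid syntax
```

```bash
python3 goto.py .529 .0152 .305 173; python3 -m crank '[[0.04,0.14,0.5,-0.05,0.05,0],[0,0,0.5,0,0,0],[0,0,0.25,0,0,0],[0,0,0,0,0,0]]' >/dev/null; python3 goto.py .529 .0152 .30 173
```

```text
t 12.2 pos [0.5317 0.0087 0.3723] yaw 172.6 F [-1.1  0.4  0.7] open 0.0124 j [ 0.02  0.28 -0.19  1.09 -0.01  0.15]
units shift [0.08 0.13 1.34] turn [-0.06  0.05 -0.05]
t 12.6 pos [0.5321 0.0102 0.3104] yaw 172.1 F [-0.3 -0.4  0. ] open 0.0122 j [ 0.02  0.33 -0.3   0.94 -0.    0.16]
units shift [0.08 0.09 0.21] turn [-0.01  0.04 -0.11]
```

```bash
python3 -m crank '[[0.09,0.1,0.1,0,0.04,-0.11],[0.03,0.02,0.1,0,0,0]]' >/dev/null; python3 goto.py .529 .0152 .297 173
```

```text
t 12.8 pos [0.5276 0.0154 0.3015] yaw 172.8 F [-1.5 -0.7 -0.4] open 0.0124 j [ 0.03  0.33 -0.32  0.92 -0.    0.15]
units shift [-0.03 -0.    0.09] turn [-0.01  0.01 -0.02]
```

```bash
for i in 1; do python3 -m crank '[[-0.03,0,0.1,0,0,0],[0,0,0.08,0,0,0]]' >/dev/null; python3 goto.py .529 .0152 .29 173;  python3 -m crank '[[0,0,0.08,0,0,0]]'  >/dev/null; python3 goto.py .529 .0152 .29 173;python3 -m crank '[[0,0,0.08,0,0,0]]'  >/dev/null; python3 goto.py .529 .0152 .29 173; done
```

```text
t 13.0 pos [0.5294 0.015  0.293 ] yaw 172.8 F [ 0.8  0.5 -0.1] open 0.0126 j [ 0.03  0.34 -0.33  0.9  -0.    0.15]
units shift [0.01 0.   0.06] turn [-0.    0.03 -0.02]
t 13.1 pos [0.5297 0.015  0.2889] yaw 172.8 F [-0.4  0.1  0.2] open 0.0126 j [ 0.03  0.34 -0.34  0.89 -0.    0.15]
units shift [ 0.01  0.   -0.02] turn [-0.    0.04 -0.02]
t 13.2 pos [0.5298 0.0151 0.2853] yaw 172.8 F [-2.1 -1.   6.3] open 0.0123 j [ 0.03  0.35 -0.34  0.88 -0.    0.15]
units shift [ 0.02  0.   -0.09] turn [-0.    0.04 -0.02]
```

```bash
python3 -m crank '[[0,0,0.04,0,0,0]]'  >/dev/null; python3 goto.py .529 .0152 .28 173;python3 -m crank '[[0,0,0.04,0,0,0]]'  >/dev/null; python3 goto.py .529 .0152 .28 173; python3 -m crank '[[0,0,0.04,0,0,0]]'  >/dev/null; python3 goto.py .529 .0152 .28 173
```

```text
t 13.3 pos [0.5298 0.0151 0.2837] yaw 172.8 F [-2.7 -0.3  7.8] open 0.0124 j [ 0.03  0.35 -0.35  0.87 -0.    0.15]
units shift [ 0.02 -0.    0.07] turn [-0.    0.04 -0.02]
t 13.4 pos [0.5297 0.0152 0.2825] yaw 172.8 F [-2.6 -1.   9.1] open 0.0121 j [ 0.03  0.35 -0.35  0.87 -0.    0.15]
units shift [ 0.01 -0.    0.05] turn [-0.    0.05 -0.02]
t 13.5 pos [0.5297 0.0151 0.282 ] yaw 172.8 F [-4.  -0.9 17.8] open 0.0122 j [ 0.03  0.35 -0.35  0.87 -0.    0.15]
units shift [ 0.01 -0.    0.04] turn [-0.    0.05 -0.02]
```

```bash
python3 -m crank '[[0.0,0,-0.06,0,0.05,0]]'  >/dev/null; python3 goto.py .528 .0152 .285 173; for k in 1 2; do python3 -m crank '[[0.03,0,0,0,0,0]]'  >/dev/null; python3 goto.py .528 .0152 .285 173; done
```

```text
t 13.6 pos [0.5301 0.0151 0.2862] yaw 172.8 F [-1.4 -0.6  5.9] open 0.0125 j [ 0.03  0.35 -0.34  0.88 -0.    0.15]
units shift [ 0.04 -0.    0.02] turn [-0.01  0.02 -0.02]
t 13.7 pos [0.5295 0.0152 0.2875] yaw 172.8 F [0.4 0.  4.4] open 0.0125 j [ 0.03  0.34 -0.34  0.88 -0.    0.15]
units shift [ 0.03 -0.    0.05] turn [-0.01  0.04 -0.02]
t 13.8 pos [0.5288 0.0153 0.2886] yaw 172.8 F [ 1.2 -1.   1.4] open 0.0123 j [ 0.03  0.34 -0.34  0.88 -0.    0.15]
units shift [ 0.02 -0.    0.07] turn [-0.01  0.07 -0.02]
```

```bash
for k in 1 2; do python3 -m crank '[[0.04,0,0.02,0,0,0]]'  >/dev/null; python3 goto.py .528 .0152 .285 173; done
```

```text
t 13.9 pos [0.5279 0.0155 0.2884] yaw 172.8 F [ 2.3 -1.1  4.6] open 0.0126 j [ 0.03  0.34 -0.35  0.87 -0.    0.16]
units shift [-0.   -0.01  0.07] turn [-0.01  0.09 -0.02]
t 14.0 pos [0.527  0.0157 0.2881] yaw 172.8 F [ 2.7 -0.9  4.7] open 0.0122 j [ 0.03  0.33 -0.35  0.87 -0.    0.16]
units shift [-0.02 -0.01  0.06] turn [-0.01  0.12 -0.02]
```

```bash
python3 -m crank '[[-0.04,-0.01,0,0,0.12,0]]'  >/dev/null; python3 goto.py .529 .0153 .286 173; for k in 1 2 3 4; do python3 -m crank '[[0,0,0.04,0,0,0.5]]'  >/dev/null; python3 goto.py .529 .0153 .286 173; done
```

```text
t 14.1 pos [0.5283 0.0152 0.288 ] yaw 172.9 F [-0.7 -0.6 -0.1] open 0.0124 j [ 0.03  0.34 -0.34  0.89 -0.    0.15]
units shift [-0.01  0.    0.04] turn [-0.   -0.01 -0.02]
t 14.2 pos [0.528  0.0154 0.2857] yaw 168.8 F [ 0.5  1.5 -0.2] open 0.0123 j [ 0.03  0.35 -0.34  0.89  0.    0.22]
units shift [-0.02  0.   -0.01] turn [ 0.   -0.03 -0.53]
t 14.3 pos [0.5273 0.0156 0.2828] yaw 164.6 F [-0.   0.6 -0.5] open 0.0123 j [ 0.03  0.35 -0.35  0.88  0.    0.3 ]
units shift [-0.03  0.   -0.06] turn [ 0.   -0.05 -1.05]
t 14.4 pos [0.5275 0.0157 0.2801] yaw 160.4 F [ 4.2 -0.9  1.2] open 0.0124 j [ 0.03  0.35 -0.35  0.88  0.    0.37]
units shift [-0.03  0.   -0.12] turn [ 0.   -0.06 -1.57]
t 14.5 pos [0.5279 0.0157 0.2776] yaw 156.3 F [ 2.6 -1.7  0.9] open 0.0124 j [ 0.03  0.36 -0.35  0.87  0.    0.44]
units shift [-0.02  0.   -0.17] turn [-0.   -0.07 -2.09]
```

```bash
for k in 1 2; do python3 -m crank '[[0,0,0.04,0,0,-0.7]]'  >/dev/null; python3 goto.py .528 .0155 .27 168; done; for k in 1 2; do python3 -m crank '[[0,0,0.06,0,0,0]]'  >/dev/null; python3 goto.py .528 .0155 .27 168; done
```

```text
t 14.6 pos [0.528  0.0157 0.2748] yaw 161.9 F [ 1.7 -0.2  0.4] open 0.0123 j [ 0.03  0.36 -0.35  0.87  0.    0.34]
units shift [-0.  -0.   0.1] turn [-0.   -0.08 -0.76]
t 14.7 pos [0.528  0.0156 0.2721] yaw 167.8 F [ 1.4 -0.4  5. ] open 0.0123 j [ 0.03  0.36 -0.36  0.86  0.    0.24]
units shift [-0.   -0.    0.04] turn [-0.   -0.09 -0.03]
t 14.8 pos [0.5281 0.0156 0.269 ] yaw 167.8 F [-0.  -0.2  7.4] open 0.0124 j [ 0.03  0.37 -0.36  0.86  0.    0.24]
units shift [ 0.   -0.   -0.02] turn [-0.   -0.09 -0.03]
t 14.9 pos [0.5283 0.0156 0.2663] yaw 167.7 F [-2.6 -1.2 29.9] open 0.0124 j [ 0.03  0.37 -0.36  0.85  0.    0.24]
units shift [ 0.01 -0.   -0.07] turn [-0.   -0.1  -0.04]
```

```bash
python3 -m crank '[[0,0,0,0,0,0],[0,0,0,0,0,0],[0,0,0,0,0,0]]'  >/dev/null; python3 goto.py .528 .0155 .2665 168;python3 - <<'E'
from h import *
s=grab_frame("scene")
cv2.imwrite("pics/f1.png",cv2.resize(np.clip((s[150:220,255:390]/255)**.6*255,0,255).astype(np.uint8),(800,415),interpolation=cv2.INTER_CUBIC))
E
```

```text
t 15.2 pos [0.5284 0.0156 0.2677] yaw 167.3 F [-1.1  0.2  7.6] open 0.0123 j [ 0.03  0.37 -0.36  0.86  0.    0.25]
units shift [ 0.01 -0.    0.02] turn [-0.   -0.1  -0.09]
```

View pics/f1.png

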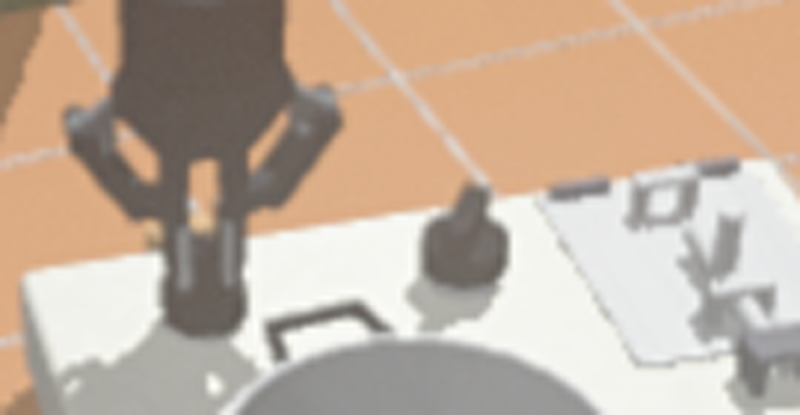

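```bash
python3 -m crank '[[0,0,0.04,0,0,0],[0,0,0.04,0,0,0]]' - 90 >/dev/null; python3 goto.py .528 .0155 .2665 168; python3 -m crank '[[0,0,0.04,0,0,0]]'  >/dev/null; python3 goto.py .528 .0155 .2665 168; python3 -c "
from h import *
for i in range(6): grab_frame('top')
s=sense();print(s['eef_pos'],s['contact_force'],s['time_s'])"
```

```text
t 15.45 pos [0.5285 0.0155 0.2663] yaw 167.1 F [-5.1 -0.  26.2] open 0.0116 j [ 0.03  0.37 -0.36  0.85  0.    0.25]
units shift [ 0.01 -0.   -0.  ] turn [ 0.   -0.1  -0.12]
t 15.55 pos [0.5284 0.0155 0.2664] yaw 166.9 F [-4.5 -0.2 20.5] open 0.0115 j [ 0.03  0.37 -0.36  0.85  0.    0.26]
units shift [ 0.01 -0.   -0.  ] turn [ 0.   -0.1  -0.13]
[0.52834939 0.01549277 0.26642469] [-3.56100305 -0.50179924 20.15102953] 15.85
```

```bash
python3 -c "
from h import *
finish_job(); s=sense(); print(s['eef_pos'],s['contact_force'],s['time_s'])"
```

```text
the job is handed in; nothing more can be done
the job is handed in; nothing more can be done
```

The bolt is home, the knob is on the D-shaft, and I handed the job in at about 15.9 s with the gripper still pressing it to the stop.

- **Bolt:** I gripped the post and slid it until it hit a stop at about 13 N. Later pictures show the rod reaching the keeper, and it was still shut at the last look.
- **Knob on the shaft:** The first push landed on the shaft's tip, slightly off-centre in x. I moved about 1 mm back, turned the knob a little and it dropped in almost without force. The spring then started about 16 mm below the first contact, which matches a knob fully on.
- **Final press:** A pause let the push drop to 7.6 N, so I pressed again. It then held about 20 N at the stop for 0.3 s, with grip set to 90 N and tool tilt of about 0.8°.

**Less certain:**
- **Flat's direction:** I could not measure it precisely. The camera fit put it between −15° and 0°; the knob ended near −13° and went in around there.
- **Camera agreement:** The two cameras disagreed by about 3.5 mm in x on the shaft and knob positions. I relied on their relative distances.
- **After hand-in:** The state could no longer be read, so the last second is unchecked.
- **Other objects:** I saw no contact with them but did not measure whether any moved.

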